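Rebuild the headphone stand and hang up the headphones

TASK

Put the headphone stand back together: set the loose wooden upright over the two pegs of the steel base until its foot is flush on the plate, and let go of it. Then take the headphones off the sloped rest and hang them by the headband over the middle of the stand's bar, the band crossing the bar squarely with one ear cup hanging on each side. Do not drop the headphones or knock the upright over, and leave the multimeter, bottle, spool and stapler where they are.

Things in the scene. Friction and masses are not known exactly. Their poses are not given: they have to be found in the camera images.
- stand_base: Headphone stand's base: dark steel plate 150 (x) x 130 (y) x 8 mm, fixed to the desk, place and yaw (within 13 deg) vary. Two brass pegs stand on it at x = +30 and -30 mm, y = 0: 10 mm diameter, 16 mm tall, the last 6 mm tapering to 4 mm. Origin: centre of its underside, z up.
- base_seat (a point): Centre of the top of the base plate, midway between the two pegs, 8 mm above the desk; axes as the base. Fixed furniture near the work: a computer tower, 0.45 m high, behind the left place, nearest corner at about x = 0.64, y = 0.16 m; an open laptop at right front (x below 0.45, y below -0.35 m).
- upright: Loose wooden upright, about 0.35 kg, standing left or right of the base. Foot 90 (x) x 50 (y) x 20 mm with two countersunk through holes, 13 mm, at x = +30 and -30 mm, y = 0. Post 30 (x) x 24 (y) mm carries a bar on top; post and bar can be gripped from above across these 24 mm. The same after a half turn about z. Origin: centre of the foot's underside, z up.
- bar_top (a point): Middle of the top of the upright's horizontal bar, 205 mm above the upright's origin; x along the bar. Bar 150 mm long (x), 24 mm wide (y), 16 mm high; brass end caps 5 mm thick, 28 mm wide, rise 4 mm above the bar's top.
- headphones: Rigid grey and black over-ear headphones, about 0.24 kg: an arch with two cups, same front and back. Origin: middle of the underside of the headband's top; z out of the band's top, y cup to cup, x square to the arch. Cups 56 (x) x 31 (y) x 70 (z) mm, at y = 63 to 94 mm either side, down to z = -155 mm. It starts on the sloped rest, leaning 27 deg from upright, top towards the robot.
- band_crown (a point): Middle of the headband's top, 20 mm above the headphones' origin along their z; axes as the headphones. The foam-padded, grippy band is 30 mm wide (x, flat sides) and 20 mm thick, nearly straight for 38 mm along y, then curves down with 80 mm inner radius. Nothing stands close to its two sides: fingers fit there.
- sloped_rest: Blue sloped rest, fixed, left or right of the base (where the upright is not), 200 (y) x 130 (x) mm, 100 mm high, yaw within 17 deg. Two arms 27 deg from vertical with lips carry the cups from below; headphones can be lifted straight up off it. Origin: underside, z up, x away from the robot.
- multimeter: Yellow and black multimeter, 140 x 69 x 42 mm, a bystander. Origin: centre of its underside.
- flux_bottle: White bottle with yellow cap, 46 mm wide, 95 mm tall, a bystander. Origin: centre of its underside.
- spool: Small yellow-ended spool, 44 mm wide, 56 mm tall, a bystander. Origin: centre of its underside.
- stapler: Black stapler, 41 x 155 x 52 mm, a bystander. Origin: centre of its underside.

How it is judged:
By the outcome, as a careful person would: the job done as asked, in the order asked, and still so for the second after the job is handed in, with the robot touching nothing.
It also fails if it takes over 72 s, if anything falls off the work surface, if the arm or the gripper's body presses on something with over 40 N, if the wrist force passes 120 N, or if a joint passes its speed limit or range.

ROBOT

A 6-joint arm with a two-finger parallel gripper is mounted at the origin on a cart in front of the work surface, level with it; the furniture and walls round the work are solid. World frame = base frame: x ahead of the robot, y to its left, z up, the work surface at z = 0. Lengths are in m, angles in rad, forces in N, time in s.
With the tool pointing down it reaches from about 0.375 to 0.9 m from the base axis. Payload 3.1 kg.
Tool frame: the origin (TCP) lies on the centre line of the jaws, within the pads' length; the fingertips stand 19 mm ahead of it and the grasp point (between the pads) is the TCP; z points along the fingers, y is the line along which they close (so a half turn about z gives the same grasp; the last joint's range is limited). The gripper opens to 85 mm and grips with 20 to 120 N. Pads are 22 mm wide; open, the fingers measure 114 mm over their backs; the gripper's body (76 mm by 85 mm) begins 54 mm behind the grasp point. The pads swing forward as they close: fully open they stand 13 mm farther back than shut.
Start: joints at [-0.178, 0.527, 1.433, -0, 1.181, -0.178], TCP at [0.625, 0, 0.25] pointing down, gripper open.
Joint ranges: [-3.08, 3.08], [-0.75, 2.2], [0.22, 2.44], [-1.43, 4.57], [0, 2.65], [-2.85, 2.85]. Speed limits (rad/s): [2.79, 2.79, 3.14, 3.14, 3.14, 3.14].

INTERFACE

Orientations are given as a unit quaternion [x, y, z, w].
In Python, from station import manip gives the robot as it stands.
- The arm moves only by the tool servo_tool, never from a script. Its argument "rows" is a list that holds one entry, the list of rows, each a list of 7 numbers: the turn, a rotation vector about the tool's x, y, z in degrees, then the shift along the tool's x, y, z in m, then the gripper command: -1 is shut, 1 is fully open, values between are in proportion. In form: [[[wx, wy, wz, tx, ty, tz, jaw], ...]]. A call has 1 to 8 rows; each row shifts and turns the commanded pose from where the row before left it, along the tool's axes as they then stand; what a row does not reach is not made up. A row lasts 1/12 s, in which the tool goes at most 41.7 mm and 7.16 degrees, less where a joint would pass 70% of its speed; a pose out of reach is approached as far as the arm can. A call is refused whole if a number of a shift passes 0.0417 or a number of a turn 7.16, either way. A call with a gripper value outside its range is refused whole. The fingers move at their own pace and stop on an object; "squeeze" is the grip in N (left out, the last holds). Time passes only in rows, so rows that do not move let the fingers close. It gives the time, the measured TCP pose, the force, the opening and the grip force at its end, in the units of the state.
- manip.sense(): the state, without advancing time (a new reading comes with each control period).
- manip.snapshot(name): name is "scene" or "side" or "wrist"; returns the picture (400x640x3 uint8, blue, green, red); there is no depth.
- manip.camera_info(name): a dict with "K" (3x3 intrinsics, pixels), "camera_from_world" (4x4, takes a point from world to camera coordinates). Camera axes: x right, y down, z forward; pixel columns grow to the right and rows downward; lengths in m; the calibration is good to about 2 mm. The wrist camera is an equidistant fisheye: a pixel r from the principal point sees the ray r / f radians off the axis. A picture is of the moment at which its call begins: read the wrist's pose just before it. camera_info takes no time and is no camera call; for the wrist camera it gives the pose at the moment of the call.
- manip.sign_off(): hands the job in; it is judged then, once.
The state is a dict: "t": time; "q": joint angles; "qd": joint speeds; "tau": joint torques, N m; "tcp_pos": TCP position; "tool_rot": TCP orientation; "force": force on the tool from outside, world axes, zero at the start; "ft_torque": the same for the moment, N m; "finger_gap": opening from 0.0 (shut) to 1.0 (fully open); "gripper_force": force on a finger pad.
Only numpy, scipy, OpenCV 4.12 (cv2) and the standard library are available. Lean on these libraries where they do the work, as an engineer would, in place of code of your own. Each camera call takes 0.05 s, during which the arm holds its last target. There are 200 camera calls.

## Working session

There is one attempt and no reset: what is moved stays moved. The work goes in short steps, Python scripts to look and compute and a tool call to move; the robot and the scene stay as the last step left them, time stands still between calls to the robot, and variables do not carry over. Pictures are saved under pics/ and viewed, at most 10 in all, crops included, and the job is handed in when it is done.

Besides the shell and the picture viewer there is one more tool, called in YAML: its name, and indented under it one key for each argument. servo_tool: Moves the arm, as the interface text tells. Its arguments: {"type":"object","properties":{"rows":{"type":"array","items":{"type":"array","items":{"type":"array","items":{"type":"number"}}}},"squeeze":{"type":"number"}},"required":["rows"]}

```bash
mkdir -p pics; python3 - <<'E'
from station import manip
import cv2,numpy as np
np.set_printoptions(precision=4,suppress=True)
s=manip.sense();print(s['t'],s['tcp_pos'],s['tool_rot'],s['force'],s['finger_gap'])
for n in("scene","side","wrist"):
    c=manip.camera_info(n);print(n,np.array(c['K']).tolist());print(np.array(c['camera_from_world']))
    cv2.imwrite(f'pics/{n}0.png',manip.snapshot(n))
E
```

```text
0.0 [0.6243 0.0002 0.2493] [ 0.7071  0.7071 -0.0006 -0.0009] [ 0.1449  0.971  -0.1513] 0.9973118538594241
scene [[416.098726273893, 0.0, 322.0782412191594], [0.0, 416.098726273893, 196.142320371163], [0.0, 0.0, 1.0]]
[[ 0.668  -0.744   0.0125 -0.445 ]
 [-0.4348 -0.4039 -0.8049  0.3532]
 [ 0.6039  0.5322 -0.5933  0.7513]
 [ 0.      0.      0.      1.    ]]
side [[516.6357732343897, 0.0, 326.0211185809196], [0.0, 516.6357732343897, 199.35520086789018], [0.0, 0.0, 1.0]]
[[ 0.9942 -0.1074  0.0044 -0.6185]
 [-0.0627 -0.6121 -0.7883  0.1214]
 [ 0.0874  0.7835 -0.6152  1.2527]
 [ 0.      0.      0.      1.    ]]
wrist [[309.70691628693146, 0.0, 324.97540880507256], [0.0, 309.70691628693146, 199.8909047877082], [0.0, 0.0, 1.0]]
[[ 1.      0.0008 -0.003  -0.6242]
 [ 0.0017 -0.9443  0.329  -0.0432]
 [-0.0026 -0.329  -0.9443  0.3824]
 [ 0.      0.      0.      1.    ]]
```

View pics/scene0.png

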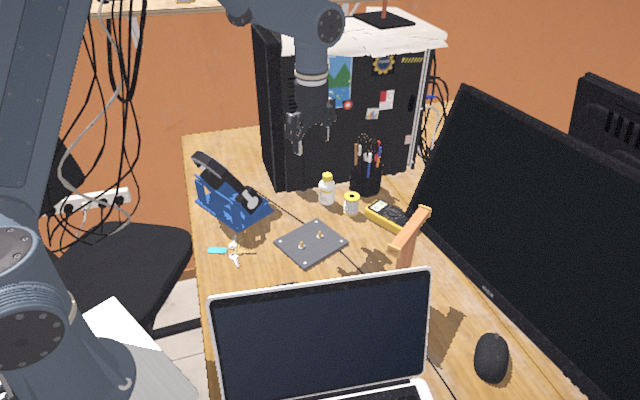

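View pics/side0.png

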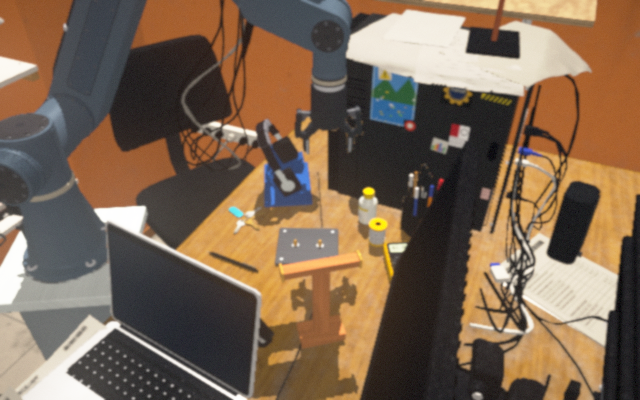

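View pics/wrist0.png

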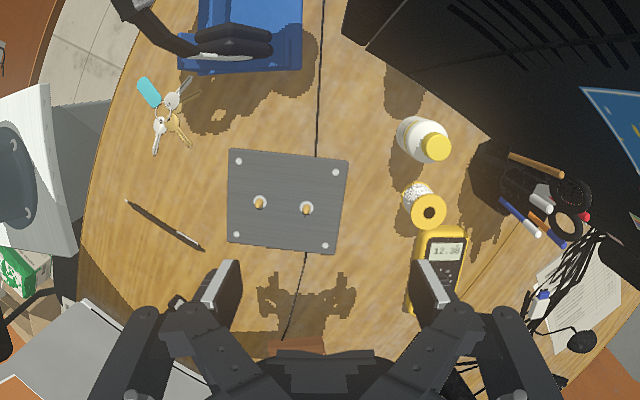

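```bash
cat > h.py <<'E'
import numpy as np,cv2
from station import manip
np.set_printoptions(precision=4,suppress=True)
def ray(n,uv,c=None):
    c=c or manip.camera_info(n);K=np.array(c['K']);T=np.array(c['camera_from_world']);R=T[:3,:3]
    d=(np.array(uv,float)-K[:2,2])/K[0,0]
    if n=='wrist':
        r=np.linalg.norm(d)+1e-12;v=np.r_[d/r*np.sin(r),np.cos(r)]
    else: v=np.r_[d,1]
    return -R.T@T[:3,3],R.T@(v/np.linalg.norm(v))
def onz(n,uv,z,c=None):
    o,d=ray(n,uv,c);return o+d*(z-o[2])/d[2]
def tri(rays):
    A=np.zeros((3,3));b=np.zeros(3)
    for o,d in rays:
        P=np.eye(3)-np.outer(d,d);A+=P;b+=P@o
    x=np.linalg.solve(A,b);return x,[np.linalg.norm((np.eye(3)-np.outer(d,d))@(x-o)) for o,d in rays]
def save(n,name):
    im=manip.snapshot(n);cv2.imwrite(f'pics/{name}.png',im);return im
E
python3 - <<'E'
from h import *
for n,ps in dict(wrist=[(230,148),(349,161),(337,255),(227,240)],side=[(283,229),(340,229),(339,264),(277,264)]).items():
    q=np.array([onz(n,p,.008) for p in ps]);print(n,q[:,:2].tolist(),q.mean(0),np.linalg.norm(np.diff(q,axis=0),axis=1))
for p in [(260,198),(307,205)]: print('peg',onz('wrist',p,.016))
# bar by colour in side
im=cv2.imread('pics/side0.png');hsv=cv2.cvtColor(im,cv2.COLOR_BGR2HSV)
print(hsv[264,320],hsv[268,340],hsv[300,322],hsv[300,250])
for p in [(278,266),(358,253),(361,258),(281,273)]: print('bar side',onz('side',p,.205))
for p in [(421,207),(431,209),(399,250),(389,246)]: print('bar scene',onz('scene',p,.205))
for p in [(300,346),(345,341)]: print('foot side',onz('side',p,.0))
print('cup',tri([ray('side',(290,187)),ray('scene',(252,202))]))
print('band?',tri([ray('side',(262,123)),ray('scene',(197,155))]))
cv2.imwrite('pics/c1.png',np.hstack([cv2.resize(im[100:220,220:340],None,fx=3.3,fy=3.3,interpolation=2),cv2.resize(cv2.imread('pics/scene0.png')[130:250,170:290],None,fx=3.3,fy=3.3,interpolation=2)]))
E
```

```text
wrist [[0.5076159030974334, 0.025472655081133583], [0.6533814406521107, 0.007807915437521962], [0.6407294840881301, -0.12055327920313612], [0.4906210325862169, -0.10016858304713945]] [ 0.5731 -0.0469  0.008 ] [0.1468 0.129  0.1515]
side [[0.5143817408131208, 0.013191221846963086], [0.6574171966453063, -0.0015427925088952188], [0.6391754100023196, -0.12405777531298923], [0.4952497025688879, -0.10914073693201476]] [ 0.5766 -0.0554  0.008 ] [0.1438 0.1239 0.1447]
peg [ 0.544  -0.0368  0.016 ]
peg [ 0.6023 -0.0458  0.016 ]
[ 18 142 254] [ 13 153 152] [ 12 158 158] [ 9 78 65]
bar side [ 0.501  -0.3121  0.205 ]
bar side [ 0.6488 -0.2938  0.205 ]
bar side [ 0.6522 -0.3073  0.205 ]
bar side [ 0.5056 -0.3299  0.205 ]
bar scene [ 0.6493 -0.289   0.205 ]
bar scene [ 0.6576 -0.3079  0.205 ]
bar scene [ 0.5094 -0.327   0.205 ]
bar scene [ 0.5058 -0.3073  0.205 ]
foot side [ 0.5333 -0.3365 -0.    ]
foot side [ 0.6247 -0.334   0.    ]
cup (array([0.5412, 0.1409, 0.05  ]), [np.float64(0.005214998543702912), np.float64(0.005214998543702939)])
band? (array([0.4765, 0.2659, 0.1758]), [np.float64(0.0036950610813717357), np.float64(0.0036950610813717083)])
```

View pics/c1.png

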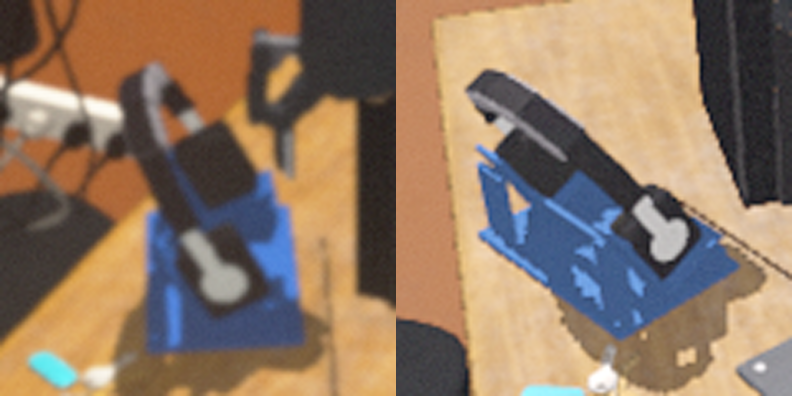

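The scene view shows the blue rest with the headphones at about (230,190), the plate at (311,243) and the upright's bar running (391,250) to (431,207). The side view puts the bar at (280,270) to (361,258). The wrist view shows the plate centred near (288,202). The crop shows the band leaning towards the robot with its cups on the rest. I'll go above the upright.

servo_tool:
  rows:
    - [[0, 0, 0, -0.0386, -0.0058, -0.0063, 1], [0, 0, 0, -0.0386, -0.0058, -0.0063, 1], [0, 0, 0, -0.0386, -0.0058, -0.0063, 1], [0, 0, 0, -0.0386, -0.0058, -0.0063, 1], [0, 0, 0, -0.0386, -0.0058, -0.0063, 1], [0, 0, 0, -0.0386, -0.0058, -0.0063, 1], [0, 0, 0, -0.0386, -0.0058, -0.0063, 1], [0, 0, 0, -0.0386, -0.0058, -0.0063, 1]]

```text
t: 0.82
tcp_pos: [0.5778, -0.3104, 0.3006]
tool_rot: [0.707, 0.707, 0.0, -0.0]
force: [0.7, 0.1, 0.2]
finger_gap: 1.003
gripper_force: 0.0
```

servo_tool:
  rows:
    - [[0, 0, -7, 0, 0, 0, 1], [0, 0, -7, 0, 0, 0, 1], [0, 0, -7, 0, 0, 0, 1], [0, 0, -7, 0, 0, 0, 1], [0, 0, -7, 0, 0, 0, 1], [0, 0, -7, 0, 0, 0, 1], [0, 0, -7, 0, 0, 0, 1], [0, 0, -7, 0, 0, 0, 1]]

```text
t: 1.48
tcp_pos: [0.5783, -0.3086, 0.3002]
tool_rot: [0.29, 0.957, 0.0, -0.001]
force: [-0.2, -0.4, -0.6]
finger_gap: 0.998
gripper_force: 0.0
```

servo_tool:
  rows:
    - [[0, 0, -7, 0, 0, 0, 1], [0, 0, -7, 0, 0, 0, 1], [0, 0, -7, 0, 0, 0, 1], [0, 0, -7, 0, 0, 0, 1], [0, 0, -7, 0, 0, 0, 1], [0, 0, -6.5, 0, 0, 0, 1], [0, 0, 0, 0, 0, 0, 1], [0, 0, 0, 0, 0, 0, 1]]

```text
t: 2.15
tcp_pos: [0.5784, -0.3086, 0.3003]
tool_rot: [-0.064, 0.998, 0.0, -0.0]
force: [0.9, -0.2, -0.1]
finger_gap: 1.0
gripper_force: 0.0
```

```bash
python3 - <<'E'
from h import *
from scipy.spatial.transform import Rotation as R
s=manip.sense();print(s['t'],s['tcp_pos'],R.from_quat(s['tool_rot']).as_matrix());save('wrist','w1')
E
```

```text
2.15 [ 0.5784 -0.3086  0.3003] [[-0.9918 -0.1276 -0.0006]
 [-0.1276  0.9918  0.0005]
 [ 0.0006  0.0006 -1.    ]]
```

View pics/w1.png

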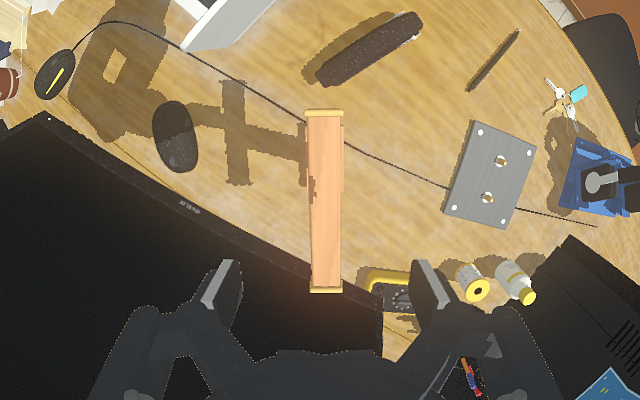

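```bash
python3 - <<'E'
from h import *
im=cv2.imread('pics/w1.png');g=im.astype(int)
hsv=cv2.cvtColor(im,cv2.COLOR_BGR2HSV);print(hsv[200,330],hsv[115,325],hsv[290,325],hsv[60,250],hsv[160,490])
a=np.array([onz('wrist',p,.209) for p in [(304.5,111),(343,111),(341.5,291),(311,291)]]);print(a[:,:2].tolist())
# bar side edges at rows, top plane z=.205
L=[];Rr=[]
for p in [(307,130),(308.5,170),(310,210),(311.5,250),(312,275)]: pass
sel=(g[:,:,2]>190)&(g[:,:,1]>110)&(hsv[:,:,1]>80)&(hsv[:,:,0]<16)
for r in (125,150,175,200,225,250,275):
    c=np.where(sel[r,290:360])[0]+290
    q=[onz('wrist',(c.min()-.0,r),.205),onz('wrist',(c.max()+1.,r),.205)];print(r,c.min(),c.max(),q[0][:2],q[1][:2])
ps=[(473,121),(536,145),(507,229),(442,207)]
q=np.array([onz('wrist',p,.008) for p in ps]);print(q[:,:2].tolist(),q.mean(0))
m=(hsv[140:215,475:515,1]>90)&(g[140:215,475:515,2]>80)
n,l,st,ce=cv2.connectedComponentsWithStats(m.astype(np.uint8));
for i in range(1,n):
    if st[i,4]>8: p=ce[i]+[475,140];print(p,st[i,4],onz('wrist',p,.018))
E
```

```text
[ 15 111 251] [ 22 116 247] [ 21 115 249] [ 20 112 216] [ 36   8 158]
[[0.5066189184956915, -0.3317481454434003], [0.5032345593916465, -0.3054938233920294], [0.6481995630254205, -0.2850668303245658], [0.6515023680356811, -0.3107055429574434]]
125 308 332 [ 0.5165 -0.3283] [ 0.5142 -0.3109]
150 308 343 [ 0.5344 -0.3262] [ 0.531  -0.3006]
175 306 343 [ 0.553  -0.3255] [ 0.5494 -0.298 ]
200 313 339 [ 0.5716 -0.3182] [ 0.569  -0.2981]
225 311 339 [ 0.5921 -0.3174] [ 0.5892 -0.2951]
250 312 338 [ 0.6138 -0.3141] [ 0.6111 -0.2927]
275 312 339 [ 0.6377 -0.3115] [ 0.6347 -0.2883]
[[0.49137869860622996, -0.1047433185153637], [0.502539139877007, 0.021832875747204827], [0.6499200276343748, 0.009430513392349738], [0.6264934748232576, -0.1241872877503169]] [ 0.5676 -0.0494  0.008 ]
[501.1579 161.4474] 38 [ 0.5402 -0.0473  0.018 ]
[488.1667 197.8056] 36 [ 0.5991 -0.054   0.018 ]
```

The wrist view shows the bar under the jaws, its caps at (324,111) and (326,290), centred to within 1 mm of the TCP and yawed about 8°. The plate is at (490,175). I'll descend and grip.

servo_tool:
  rows:
    - [[0, 0, -0.7, 0, 0, 0.0162, 1], [0, 0, 0, 0, 0, 0.0162, 1], [0, 0, 0, 0, 0, 0.0162, 1], [0, 0, 0, 0, 0, 0.0162, 1], [0, 0, 0, 0, 0, 0.0162, 1], [0, 0, 0, 0, 0, 0.0162, 1], [0, 0, 0, 0, 0, 0.0162, 1], [0, 0, 0, 0, 0, 0, 1]]

```text
t: 2.87
tcp_pos: [0.5766, -0.3074, 0.1836]
tool_rot: [-0.07, 0.998, 0.003, -0.003]
force: [-0.5, 0.4, -1.2]
finger_gap: 1.001
gripper_force: 0.0
```

servo_tool:
  rows:
    - [[0, 0, 0, 0, 0, 0, -1], [0, 0, 0, 0, 0, 0, -1], [0, 0, 0, 0, 0, 0, -1], [0, 0, 0, 0, 0, 0, -1], [0, 0, 0, 0, 0, 0, -1], [0, 0, 0, 0, 0, 0, -1], [0, 0, 0, 0, 0, 0, -1], [0, 0, 0, 0, 0, 0, -1]]
  squeeze: 60

```text
t: 3.53
tcp_pos: [0.5793, -0.3091, 0.1885]
tool_rot: [-0.071, 0.997, -0.001, 0.001]
force: [0.8, 0.2, 5.9]
finger_gap: 0.276
gripper_force: 60.4
```

servo_tool:
  rows:
    - [[0, 0, 0, 0, 0, -0.01, -1], [0, 0, 0, 0, 0, -0.02, -1], [0, 0, 0, 0, 0, -0.02, -1], [0, 0, 0, -0.003, 0.03, -0.01, -1], [0, 0, 0, -0.004, 0.03, 0, -1], [0, 0, 0, -0.004, 0.03, 0, -1], [0, 0, 0, -0.004, 0.03, 0, -1], [0, 0, 0, 0, 0.03, 0, -1]]

```text
t: 4.2
tcp_pos: [0.5713, -0.1565, 0.2465]
tool_rot: [-0.071, 0.997, 0.001, -0.001]
force: [0.2, 0.6, -5.1]
finger_gap: 0.273
gripper_force: 60.1
```

servo_tool:
  rows:
    - [[0, 0, 5, 0, 0, 0, -1], [0, 0, 5, 0, 0, 0, -1], [0, 0, 5, 0, 0, 0, -1], [0, 0, 0, 0, 0, 0, -1], [0, 0, 0, 0, 0, 0, -1], [0, 0, 0, 0, 0, 0, -1]]

```text
t: 4.7
tcp_pos: [0.5715, -0.1581, 0.2468]
tool_rot: [0.058, 0.998, 0.0, -0.001]
force: [0.4, 0.2, -3.9]
finger_gap: 0.271
gripper_force: 60.6
```

```bash
python3 - <<'E'
from h import *
from scipy.spatial.transform import Rotation as R
s=manip.sense();print(s['t'],s['tcp_pos'],R.from_quat(s['tool_rot']).as_matrix(),s['force']);save('wrist','w2')
save('side','s2')
E
```

```text
4.7 [ 0.5715 -0.1581  0.2468] [[-0.9932  0.1168 -0.0015]
 [ 0.1168  0.9932  0.0006]
 [ 0.0016  0.0005 -1.    ]] [ 0.4168  0.1701 -3.8567]
```

View pics/w2.png

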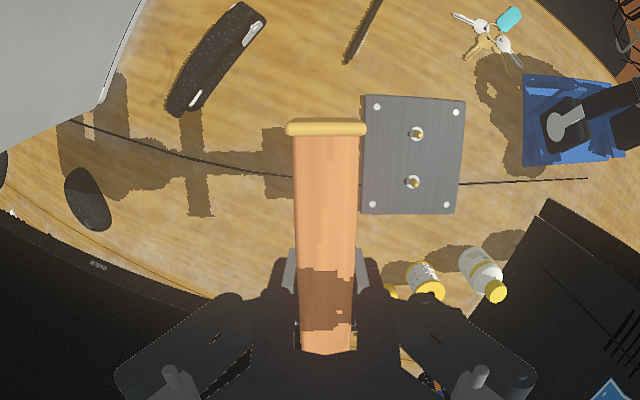

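The wrist view shows the gripped bar with its near cap at (326,127). The whole plate is visible, corners about (364,94), (466,100), (453,214), (360,212), with the pegs at (416,133) and (411,182).

```bash
python3 - <<'E'
from h import *
im=cv2.imread('pics/w2.png');g=im.astype(int);hsv=cv2.cvtColor(im,cv2.COLOR_BGR2HSV)
s=manip.sense();t=s['tcp_pos']
# plate: grey low-sat
m=((hsv[:,:,1]<45)&(hsv[:,:,2]<135)&(hsv[:,:,2]>50)).astype(np.uint8);m[:, :355]=0;m[:,480:]=0;m[:80]=0;m[225:]=0
m=cv2.morphologyEx(m,cv2.MORPH_CLOSE,np.ones((5,5)));m=cv2.morphologyEx(m,cv2.MORPH_OPEN,np.ones((5,5)))
c=max(cv2.findContours(m,0,1)[0],key=cv2.contourArea)
# project contour to plate plane, rect fit in metres
P=np.array([onz('wrist',p[0]+0.0,.008)[:2] for p in c],np.float32)
r=cv2.minAreaRect(P*1000);print('plate',r,cv2.contourArea(c)); 
q=np.array([onz('wrist',p,.008) for p in [(365,94),(466.5,99.5),(453,214.5),(359.5,212)]]);print(q[:,:2].tolist(),q.mean(0))
for x0,y0 in((405,122),(400,170)):
    sub=(hsv[y0:y0+24,x0:x0+26,1]>90)
    n,l,st,ce=cv2.connectedComponentsWithStats(sub.astype(np.uint8))
    i=1+st[1:,4].argmax();p=ce[i]+[x0,y0];print('peg',p,st[i],onz('wrist',p,.018))
# screws
for x0,y0 in((370,100),(448,106),(445,198),(365,198)):
    v=hsv[y0:y0+14,x0:x0+14,2].astype(float);w=np.clip(v-150,0,None);yy,xx=np.mgrid[:14,:14]
    p=(x0+(w*xx).sum()/w.sum(),y0+(w*yy).sum()/w.sum());print('screw',p,onz('wrist',p,.009)[:2])
zt=t[2]-.1885+.205
print('cap',[onz('wrist',p,zt+.004)[:2]-t[:2] for p in((286,122),(366.5,122))])
print('barside',[[onz('wrist',(x,r),zt)[:2]-t[:2] for x in xs] for r,xs in((150,(294,360)),(220,(297,358)))])
im0=cv2.imread('pics/wrist0.png')
E
```

```text
plate ((570.4342651367188, -47.847618103027344), (127.59613037109375, 147.64317321777344), 83.07144927978516) 8546.5
[[0.48971532647146, -0.1016500704748347], [0.5031309809022019, 0.025973836295172165], [0.6534761018676543, 0.005248661820681955], [0.6340596221710011, -0.12128891302317729]] [ 0.5701 -0.0479  0.008 ]
peg [417.1071 133.7143] [ 8  8  9  8 56] [ 0.5405 -0.0455  0.018 ]
peg [413.7547 182.5849] [10  9  9  8 53] [ 0.5999 -0.0524  0.018 ]
screw (np.float64(376.42448018830913), np.float64(106.4076108277756)) [ 0.5054 -0.0899]
screw (np.float64(455.52986512524086), np.float64(111.82562620423892)) [0.518  0.0093]
screw (np.float64(451.5805634694524), np.float64(204.67806267806267)) [0.6386 0.0023]
screw (np.float64(372.0594154288452), np.float64(203.71298514614278)) [ 0.6245 -0.1047]
cap [array([-0.0768, -0.0035]), array([-0.0736,  0.0232])]
barside [[array([-0.0663, -0.0026]), array([-0.0636,  0.0205])], [array([-0.0398, -0.0054]), array([-0.0371,  0.0175])]]
```

```bash
python3 - <<'E'
from h import *
im=cv2.imread('pics/wrist0.png');hsv=cv2.cvtColor(im,cv2.COLOR_BGR2HSV)
K=manip.camera_info('wrist')['K']
c={'K':K,'camera_from_world':[[1,.0008,-.003,-.6242],[.0017,-.9443,.329,-.0432],[-.0026,-.329,-.9443,.3824],[0,0,0,1]]}
m=((hsv[:,:,1]<45)&(hsv[:,:,2]<135)&(hsv[:,:,2]>50)).astype(np.uint8);m[:,:222]=0;m[:,356:]=0;m[:140]=0;m[262:]=0
k=np.ones((5,5));m=cv2.morphologyEx(cv2.morphologyEx(m,cv2.MORPH_CLOSE,k),cv2.MORPH_OPEN,k)
q=max(cv2.findContours(m,0,1)[0],key=cv2.contourArea)
P=np.array([onz('wrist',p[0],.008,c)[:2] for p in q],np.float32);print('w0 plate',cv2.minAreaRect(P*1000))
for x0,y0 in((250,190),(296,196)):
    sub=(hsv[y0:y0+24,x0:x0+24,1]>90);n,l,st,ce=cv2.connectedComponentsWithStats(sub.astype(np.uint8))
    i=1+st[1:,4].argmax();p=ce[i]+[x0,y0];print('peg',p,st[i],onz('wrist',p,.018,c))
for n,f,(a,b,d,e) in(('side','side0',(220,272,270,350)),('scene','scene0',(212,270,268,352))):
    im=cv2.imread(f'pics/{f}.png');hsv=cv2.cvtColor(im,cv2.COLOR_BGR2HSV)
    mm=((hsv[:,:,1]<60)&(hsv[:,:,2]<150)&(hsv[:,:,2]>50)).astype(np.uint8);m=np.zeros_like(mm);m[a:b,d:e]=mm[a:b,d:e]
    m=cv2.morphologyEx(m,cv2.MORPH_CLOSE,np.ones((7,7)));m=cv2.morphologyEx(m,cv2.MORPH_OPEN,np.ones((3,3)))
    q=max(cv2.findContours(m,0,1)[0],key=cv2.contourArea)
    P=np.array([onz(n,p[0],.008)[:2] for p in q],np.float32);print(n,cv2.minAreaRect(P*1000))
# held upright in side view
im=cv2.imread('pics/s2.png');cv2.imwrite('pics/s2c.png',cv2.resize(im[170:370,220:420],None,fx=3,fy=3,interpolation=2))
E
```

```text
w0 plate ((571.3471069335938, -46.68720245361328), (129.4640655517578, 147.72300720214844), 83.05069732666016)
peg [258.5667 203.1167] [ 5  9  8  9 60] [ 0.542  -0.0427  0.018 ]
peg [306.     208.8596] [ 7  8  7 10 57] [ 0.601 -0.05   0.018]
side ((569.694580078125, -53.01570129394531), (120.38134765625, 143.62391662597656), 84.11872863769531)
scene ((506.0787048339844, -96.47552490234375), (18.787269592285156, 37.19984817504883), 73.62592315673828)
```

servo_tool:
  rows:
    - [[0, 0, 0.1, 0.0031, 0.0272, 0, -1], [0, 0, 0.1, 0.0031, 0.0272, 0, -1], [0, 0, 0, 0.0031, 0.0272, 0, -1], [0, 0, 0, 0.0032, 0.0271, 0, -1], [0, 0, 0, 0, 0, 0.01, -1], [0, 0, 0, 0, 0, 0.01, -1], [0, 0, 0, 0, 0, 0, -1], [0, 0, 0, 0, 0, 0, -1]]

```text
t: 5.47
tcp_pos: [0.5722, -0.0495, 0.2263]
tool_rot: [0.061, 0.998, 0.0, -0.001]
force: [0.3, -0.3, -3.6]
finger_gap: 0.272
gripper_force: 61.2
```

```bash
python3 - <<'E'
from h import *
from scipy.spatial.transform import Rotation as R
s=manip.sense();print(s['t'],s['tcp_pos'],R.from_quat(s['tool_rot']).as_matrix(),s['force'])
a=save('side','s3');b=save('scene','c3')
cv2.imwrite('pics/v3.png',np.hstack([cv2.resize(a[130:280,250:380],None,fx=3,fy=3,interpolation=2),cv2.resize(b[130:280,250:380],None,fx=3,fy=3,interpolation=2)]))
E
```

```text
5.4667 [ 0.5722 -0.0495  0.2263] [[-0.9925  0.1224 -0.0023]
 [ 0.1224  0.9925  0.0002]
 [ 0.0023 -0.0001 -1.    ]] [ 0.3346 -0.3118 -3.6066]
```

View pics/v3.png

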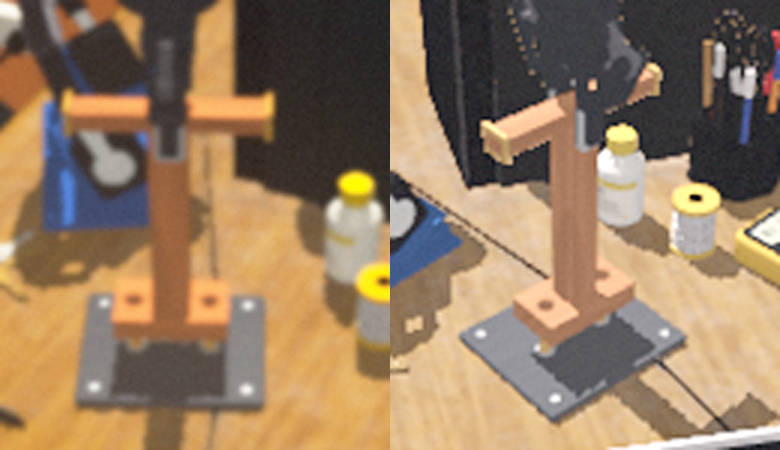

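The crops show the foot squarely above the plate, with the pegs under its holes (side crop (135,345) and (210,345)). I'll lower it slowly.

servo_tool:
  rows:
    - [[0, 0, 0, 0, 0.0005, 0.004, -1], [0, 0, 0, 0, 0, 0.004, -1], [0, 0, 0, 0, 0, 0.004, -1], [0, 0, 0, 0, 0, 0.003, -1], [0, 0, 0, 0, 0, 0.003, -1], [0, 0, 0, 0, 0, 0, -1]]

```text
t: 6.07
tcp_pos: [0.5723, -0.0482, 0.2084]
tool_rot: [0.061, 0.998, 0.0, -0.001]
force: [-0.1, -0.1, -3.8]
finger_gap: 0.275
gripper_force: 61.3
```

servo_tool:
  rows:
    - [[0, 0, 0, 0, 0, 0.002, -1], [0, 0, 0, 0, 0, 0.002, -1], [0, 0, 0, 0, 0, 0.002, -1], [0, 0, 0, 0, 0, 0, -1]]

```text
t: 6.4
tcp_pos: [0.5725, -0.0481, 0.2029]
tool_rot: [0.061, 0.998, 0.0, -0.0]
force: [-0.2, -0.3, -3.7]
finger_gap: 0.27
gripper_force: 61.3
```

servo_tool:
  rows:
    - [[0, 0, 0, 0, 0, 0.002, -1], [0, 0, 0, 0, 0, 0.002, -1], [0, 0, 0, 0, 0, 0.002, -1], [0, 0, 0, 0, 0, 0.001, -1], [0, 0, 0, 0, 0, 0, -1]]

```text
t: 6.82
tcp_pos: [0.5729, -0.0482, 0.1966]
tool_rot: [0.061, 0.998, -0.0, 0.0]
force: [-0.1, 0.5, -2.7]
finger_gap: 0.277
gripper_force: 61.6
```

servo_tool:
  rows:
    - [[0, 0, 0, 0, 0, 0.001, -1], [0, 0, 0, 0, 0, 0.001, -1], [0, 0, 0, 0, 0, 0, -1]]

```text
t: 7.07
tcp_pos: [0.573, -0.0482, 0.1965]
tool_rot: [0.061, 0.998, -0.0, 0.001]
force: [-3.1, 1.2, 9.0]
finger_gap: 0.274
gripper_force: 63.3
```

servo_tool:
  rows:
    - [[0, 0, 0, 0, 0, -0.0015, -0.3], [0, 0, 0, 0, 0, 0, 0.2], [0, 0, 0, 0, 0, 0, 1], [0, 0, 0, 0, 0, 0, 1], [0, 0, 0, 0, 0, 0, 1], [0, 0, 0, 0, 0, 0, 1], [0, 0, 0, 0, 0, 0, 1], [0, 0, 0, 0, 0, 0, 1]]

```text
t: 7.73
tcp_pos: [0.5728, -0.0483, 0.1957]
tool_rot: [0.061, 0.998, 0.0, -0.0]
force: [0.5, -0.6, -0.3]
finger_gap: 1.002
gripper_force: 0.0
```

servo_tool:
  rows:
    - [[0, 0, 0, 0, 0, -0.015, 1], [0, 0, 0, 0, 0, -0.02, 1], [0, 0, 0, 0, 0, -0.03, 1], [0, 0, 0, 0, 0, -0.03, 1], [0, 0, 0, 0, 0, -0.03, 1], [0, 0, 0, 0, 0, -0.025, 1], [0, 0, 0, 0, 0, 0, 1], [0, 0, 0, 0, 0, 0, 1]]

```text
t: 8.4
tcp_pos: [0.5735, -0.0484, 0.3476]
tool_rot: [0.061, 0.998, -0.0, 0.002]
force: [-0.0, -0.7, 0.4]
finger_gap: 1.0
gripper_force: 0.0
```

```bash
python3 - <<'E'
from h import *
s=manip.sense();print(s['t'],s['tcp_pos'],s['q'],s['force'])
a=save('side','s4');b=save('wrist','w4')
cv2.imwrite('pics/v4.png',np.hstack([cv2.resize(a[60:280,230:380],None,fx=1.8,fy=1.82,interpolation=2),b[:,130:]]))
E
```

```text
8.4 [ 0.5735 -0.0484  0.3476] [-0.2783  0.3606  1.4365 -0.      1.3403 -1.727 ] [-0.0324 -0.7308  0.3945]
```

View pics/v4.png

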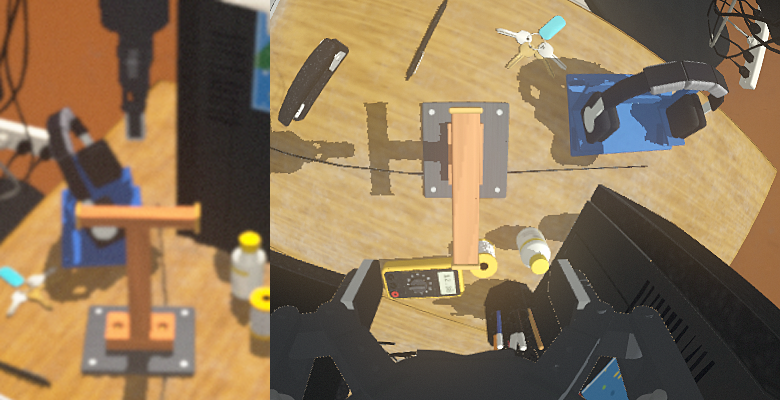

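The crops show the upright standing on the plate, its foot down at side crop (140,335), and the bar crossing mid-plate. The band is at upper right (690,75). I'll go to the headphones with the jaws turned back and tilted.

servo_tool:
  rows:
    - [[0, 0, 0, 0.0206, 0.0306, 0, 1], [0, 0, 0, 0.0206, 0.0306, 0, 1], [0, 0, 0, 0.0206, 0.0306, 0, 1], [0, 0, 0, 0.0206, 0.0306, 0, 1], [0, 0, 0, 0.0206, 0.0306, 0, 1], [0, 0, 0, 0.0206, 0.0306, 0, 1], [0, 0, 0, 0.0206, 0.0306, 0, 1], [0, 0, 0, 0.0206, 0.0306, 0, 1]]

```text
t: 9.17
tcp_pos: [0.437, 0.2159, 0.344]
tool_rot: [0.061, 0.998, -0.001, -0.002]
force: [1.0, 0.6, 0.8]
finger_gap: 1.004
gripper_force: 0.0
```

servo_tool:
  rows:
    - [[0, 0, 6.9, 0, 0, 0, 1], [0, 0, 6.9, 0, 0, 0, 1], [0, 0, 6.9, 0, 0, 0, 1], [0, 0, 6.9, 0, 0, 0, 1], [0, 0, 6.9, 0, 0, 0, 1], [0, 0, 6.9, 0, 0, 0, 1], [0, 0, 6.9, 0, 0, 0, 1], [0, 0, 6.9, 0, 0, 0, 1]]

```text
t: 9.83
tcp_pos: [0.438, 0.2146, 0.3439]
tool_rot: [0.519, 0.855, -0.002, -0.002]
force: [-0.3, 0.2, 0.5]
finger_gap: 1.0
gripper_force: 0.0
```

servo_tool:
  rows:
    - [[0, 0, 6.9, 0, 0, 0, 1], [0, 0, 6.9, 0, 0, 0, 1], [0, 0, 6.9, 0, 0, 0, 1], [0, 0, 6.9, 0, 0, 0, 1], [0, 0, 0, 0, 0, 0, 1], [0, 0, 0, 0, 0, 0, 1]]

```text
t: 10.33
tcp_pos: [0.4383, 0.2146, 0.3444]
tool_rot: [0.705, 0.709, -0.001, -0.001]
force: [0.1, -0.2, 0.1]
finger_gap: 1.001
gripper_force: 0.0
```

```bash
python3 - <<'E'
from h import *
from scipy.spatial.transform import Rotation as R
s=manip.sense();print(s['t'],s['tcp_pos'],R.from_quat(s['tool_rot']).as_matrix(),s['q'])
save('wrist','w5')
np.save('w5T.npy',np.array(manip.camera_info('wrist')['camera_from_world']))
E
```

```text
10.3333 [0.4383 0.2146 0.3444] [[-0.0066  1.     -0.0031]
 [ 1.      0.0066 -0.0007]
 [-0.0007 -0.0031 -1.    ]] [ 0.2259  0.2323  1.6371 -0.      1.2754  0.2194]
```

View pics/w5.png

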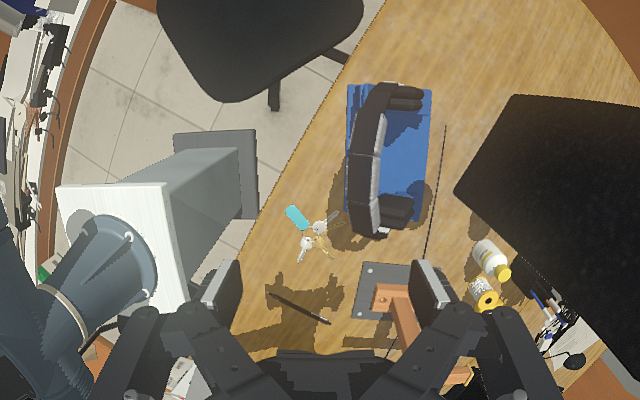

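```bash
python3 - <<'E'
from h import *
im=cv2.imread('pics/w5.png');g=cv2.cvtColor(im,cv2.COLOR_BGR2GRAY)
for p in [(349,155),(365,155),(379,155)]: print(p,onz('wrist',p,.18))
print('rest edges far', [onz('wrist',p,.0) for p in [(433,88),(426,222)]],[onz('wrist',p,.0) for p in [(347,86),(345,218)]])
print(g[120:190:5,340:392:2])
E
```

```text
(349, 155) [0.4611 0.2445 0.18  ]
(365, 155) [0.4764 0.2448 0.18  ]
(379, 155) [0.4899 0.2451 0.18  ]
rest edges far [array([0.6033, 0.3201, 0.    ]), array([0.6112, 0.0978, 0.    ])] [array([0.4698, 0.3154, 0.    ]), array([0.4715, 0.1052, 0.    ])]
[[160 166 168 107 121 112  82 101  73  74  75  73  75  75  74  72  74  72
   72  65 180 180 151 124  77  81]
 [162 164 161 102 121  80  85 121  73  75  77  73  74  73  76  73  73  71
   69 146 182 156 141 123  78  83]
 [165 159 166 114 126  79 152  71  74  72  75  74  72  75  74  71  71  70
   64 175 178 139 145  85  81  80]
 [162 165 160 111 124  84 103  75  74  73  74  75  72  71  73  71  73  68
  144 184 158 141 122  75  81  81]
 [169 165 175 103 126 157  78  74  76  75  73  77  72  73  72  70  71  67
  170 172 139 147  85  80  83  80]
 [172 174 177 106 139  80  74  74  73  73  73  72  71  72  73  73  71  96
  188 160 143 129  77  80  79  97]
 [167 163 171  88  81  74  77  75  71  73  73  72  74  72  71  70  66 188
  183 153 141 123 119 119 121 120]
 [157 165 187  84  70  71  72  74  72  78  84  82  85  90  97  98  91  96
  107 118 122 121 118 117 120 118]
 [159 149 103 108 107  70  71  72  69  68  70  70  70  68  70  68  86 180
  154 148 133 118 120 118 120 120]
 [164  96 102 118  82  71  70  71  69  69  66  69  71  67  69  60 158 176
  154 140 126 121 120 119 118 119]
 [ 97 104  93 122  63  73  71  71  69  68  67  70  69  66  67  60 186 168
  144 142 120 118 119 119 119 120]
 [108 105  88  99  67  70  68  71  70  68  67  66  67  68  67  68 190 178
  142 145 118 119 117 118 118 117]
 [106 100  85 104  70  70  70  70  69  70  67  68  69  65  66  91 181 161
  139 137 116 118 119 119 120 119]
 [102 100  83 105  67  68  71  70  68  68  65  68  67  66  67 101 180 154
  144 128 119 120 118 117 117 118]]
```

The wrist view shows the band from above: top face u 349–376 near row 155, lit far side next to it, cups at (405,95) and (400,210). The crown is near (0.475, 0.21, 0.185). I'll tilt and move in.

servo_tool:
  rows:
    - [[0, 0, 0, -0.0025, -0.004, 0.03, 1], [0, 0, 0, -0.0025, -0.004, 0.03, 1], [-6.75, 0, 0, 0, 0, 0, 1], [-6.75, 0, 0, 0, 0, 0, 1], [-6.75, 0, 0, 0, 0, 0, 1], [-6.75, 0, 0, 0, 0, 0, 1], [0, 0, 0, 0, 0, 0, 1], [0, 0, 0, 0, 0, 0, 1]]

```text
t: 11.05
tcp_pos: [0.4294, 0.2097, 0.285]
tool_rot: [0.686, 0.69, 0.163, 0.164]
force: [0.6, -0.2, 0.4]
finger_gap: 0.997
gripper_force: 0.0
```

```bash
python3 - <<'E'
from h import *
from scipy.spatial.transform import Rotation as R
s=manip.sense();print(s['t'],s['tcp_pos'],R.from_quat(s['tool_rot']).as_matrix(),s['q'])
T=np.array(manip.camera_info('wrist')['camera_from_world']);np.save('w6T.npy',T)
a=save('wrist','w6');b=cv2.imread('pics/w5.png')
def proj(T,X):
    K=np.array(manip.camera_info('wrist')['K']);v=T[:3,:3]@X+T[:3,3];th=np.arctan2(np.hypot(*v[:2]),v[2]);return K[:2,2]+K[0,0]*th*v[:2]/np.hypot(*v[:2])
u,v=proj(T,np.array([.476,.215,.18])).astype(int);print(u,v)
x0=max(0,u-70);y0=max(0,v-110)
A=cv2.resize(a[y0:y0+200,x0:x0+150],None,fx=3,fy=3,interpolation=2);B=cv2.resize(b[75:245,335:435],None,fx=3.5,fy=3.5,interpolation=2)
print(A.shape,B.shape,x0,y0)
H=600;out=np.zeros((H,800,3),np.uint8);out[:min(H,A.shape[0]),:min(450,A.shape[1])]=A[:H,:450];out[:min(H,B.shape[0]),450:450+B.shape[1]]=B[:H,:350]
cv2.imwrite('pics/v6.png',out)
E
```

```text
11.05 [0.4294 0.2097 0.285 ] [[-0.0059  0.8931  0.4499]
 [ 1.      0.0061  0.001 ]
 [-0.0019  0.4499 -0.8931]] [ 0.2974  0.1712  2.0202 -0.2682  0.5166  0.4956]
317 196
(600, 450, 3) (595, 350, 3) 247 86
```

View pics/v6.png

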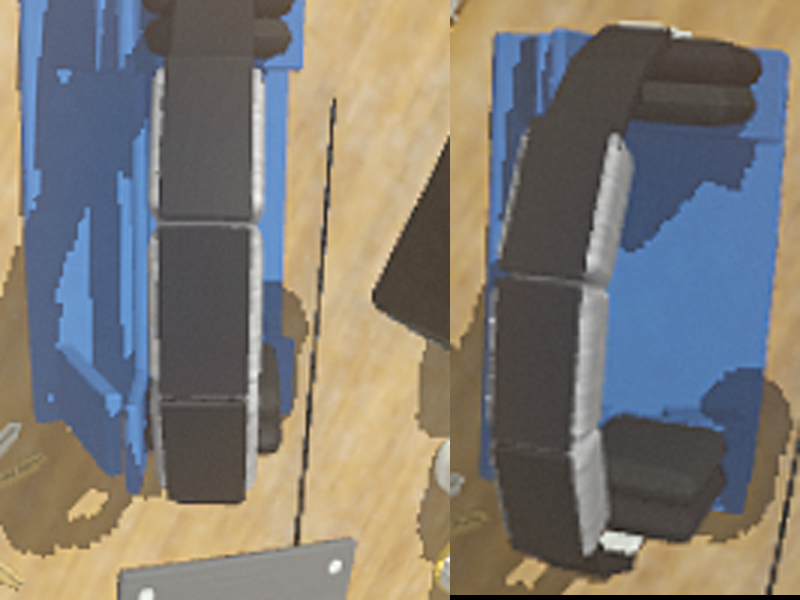

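The left crop (wrist, tilted view) shows the crown segment between seams at (204,223) and (204,400), running nearly vertically. The right crop (earlier view) shows the same seams near (541,280) and (537,445). Next I triangulate the four corners.

```bash
cat > t6.py <<'E'
from h import *
K=manip.camera_info('wrist')['K'];c5={'K':K,'camera_from_world':np.load('w5T.npy')};c6={'K':K,'camera_from_world':np.load('w6T.npy')}
X=[]
for a,b in [((349.3,153.9),(300.3,160)),((373,156.4),(329.7,161.3)),((349.9,201.6),(301,219.3)),((370.1,202.7),(329.3,218.7))]:
    x,e=tri([ray('wrist',a,c5),ray('wrist',b,c6)]);X.append(x);print(x,e[0])
X=np.array(X);print('crown',X.mean(0),'width',np.linalg.norm(X[1]-X[0]),np.linalg.norm(X[3]-X[2]),'len',np.linalg.norm(X[0]-X[2]),np.linalg.norm(X[1]-X[3]))
d=X[1]+X[3]-X[0]-X[2];y=X[0]+X[1]-X[2]-X[3];print('xdir',d/np.linalg.norm(d),'ydir',y/np.linalg.norm(y))
E
python3 t6.py
```

```text
[0.4613 0.2462 0.1806] 0.000481855304377795
[0.4829 0.2451 0.1877] 2.560630275637278e-05
[0.4638 0.1952 0.174 ] 0.00032270139530670507
[0.4818 0.1995 0.1907] 0.0009726276577031912
crown [0.4724 0.2215 0.1832] width 0.022758923175833414 0.024926932714597873 len 0.051448372056839026 0.045668665362081196
xdir [0.8541 0.0693 0.5154] ydir [-0.0133  0.9992  0.0378]
```

servo_tool:
  rows:
    - [[0, 0, -0.7, 0.0117, -0.0074, 0, 1], [0, 0, 0, 0, 0, 0.016, 1], [0, 0, 0, 0, 0, 0.02, 1], [0, 0, 0, 0, 0, 0.02, 1], [0, 0, 0, 0, 0, 0.02, 1], [0, 0, 0, 0, 0, 0.02, 1], [0, 0, 0, 0, 0, 0.016, 1], [0, 0, 0, 0, 0, 0, 1]]

```text
t: 11.77
tcp_pos: [0.4785, 0.2211, 0.1806]
tool_rot: [0.683, 0.693, 0.163, 0.166]
force: [0.1, 0.0, 0.3]
finger_gap: 1.0
gripper_force: 0.0
```

```bash
python3 - <<'E'
from h import *
from scipy.spatial.transform import Rotation as R
s=manip.sense();r=R.from_quat(s['tool_rot']).as_matrix();print(s['t'],s['tcp_pos'],s['force'],'crown in tool',r.T@(np.array([.4724,.2215,.1832])-s['tcp_pos']),r)
E
```

```text
11.7667 [0.4785 0.2211 0.1806] [0.0965 0.0386 0.2751] crown in tool [ 0.0005 -0.0043 -0.0051] [[-0.0126  0.8918  0.4522]
 [ 0.9999  0.0146 -0.0009]
 [-0.0074  0.4521 -0.8919]]
```

servo_tool:
  rows:
    - [[0, 0, 0, 0, -0.003, -0.002, 1], [0, 0, 0, 0, 0, 0, 1], [0, 0, 0, 0, 0, 0, 1]]

```text
t: 12.02
tcp_pos: [0.472, 0.2216, 0.1841]
tool_rot: [0.682, 0.693, 0.165, 0.166]
force: [-0.2, 0.8, 0.2]
finger_gap: 0.999
gripper_force: 0.0
```

servo_tool:
  rows:
    - [[0, 0, 0, 0, 0, 0, -1], [0, 0, 0, 0, 0, 0, -1], [0, 0, 0, 0, 0, 0, -1], [0, 0, 0, 0, 0, 0, -1], [0, 0, 0, 0, 0, 0, -1], [0, 0, 0, 0, 0, 0, -1], [0, 0, 0, 0, 0, 0, -1], [0, 0, 0, 0, 0, 0, -1]]
  squeeze: 50

```text
t: 12.68
tcp_pos: [0.4717, 0.2217, 0.1837]
tool_rot: [0.683, 0.692, 0.165, 0.166]
force: [-2.3, -0.4, 5.2]
finger_gap: 0.342
gripper_force: 49.2
```

servo_tool:
  rows:
    - [[0, 0, 0, 0, 0.0045, -0.0089, -1], [0, 0, 0, 0, 0.0068, -0.0134, -1], [0, 0, 0, 0, 0.009, -0.0178, -1], [0, 0, 0, 0, 0.009, -0.0178, -1], [0, 0, 0, 0, 0.009, -0.0178, -1], [0, 0, 0, 0, 0, 0, -1]]

```text
t: 13.18
tcp_pos: [0.473, 0.2228, 0.2713]
tool_rot: [0.682, 0.692, 0.167, 0.167]
force: [0.9, 0.6, -2.0]
finger_gap: 0.343
gripper_force: 49.4
```

servo_tool:
  rows:
    - [[0, 0, 0, 0, 0.009, -0.0178, -1], [0, 0, 0, 0, 0.0113, -0.0223, -1], [0, 0, 0, 0, 0.0113, -0.0223, -1], [0, 0, 0, 0, 0.0113, -0.0223, -1], [0, 0, 0, 0, 0.0113, -0.0223, -1], [0, 0, 0, 0, 0.0113, -0.0223, -1], [0, 0, 0, 0, 0.0068, -0.0134, -1], [0, 0, 0, 0, 0, 0, -1]]

```text
t: 13.85
tcp_pos: [0.4724, 0.2233, 0.4304]
tool_rot: [0.682, 0.692, 0.167, 0.167]
force: [1.1, -0.3, -1.8]
finger_gap: 0.341
gripper_force: 50.0
```

```bash
python3 - <<'E'
from h import *
s=manip.sense();print(s['t'],s['tcp_pos'],s['tool_rot'],s['force'],s['ft_torque'],s['finger_gap'],s['q'])
E
```

```text
13.85 [0.4724 0.2233 0.4304] [0.6819 0.6923 0.1666 0.1673] [ 1.1428 -0.286  -1.7592] [ 0.0337  0.4705 -0.0317] 0.3407349854074916 [ 0.2991  0.0531  1.7029 -0.1659  0.9331  0.3522]
```

servo_tool:
  rows:
    - [[6.8, 0, 0, 0, 0, 0, -1], [6.8, 0, 0, 0, 0, 0, -1], [6.8, 0, 0, 0, 0, 0, -1], [6.6, 0, 0, 0, 0, 0, -1], [0, 0, 4, 0, 0, 0, -1], [0, 0, 3.9, 0, 0, 0, -1], [0, 0, 0, 0, 0, 0, -1], [0, 0, 0, 0, 0, 0, -1]]

```text
t: 14.52
tcp_pos: [0.4706, 0.2226, 0.4253]
tool_rot: [0.749, 0.663, -0.004, 0.001]
force: [-0.5, 0.4, -3.2]
finger_gap: 0.338
gripper_force: 50.8
```

servo_tool:
  rows:
    - [[0, 0, 0, -0.0321, 0.0165, 0, -1], [0, 0, 0, -0.0321, 0.0165, 0, -1], [0, 0, 0, -0.0321, 0.0165, 0, -1], [0, 0, 0, -0.0321, 0.0165, 0, -1], [0, 0, 0, -0.0321, 0.0165, 0, -1], [0, 0, 0, -0.0321, 0.0165, 0, -1], [0, 0, 0, -0.0321, 0.0165, 0, -1], [0, 0, 0, -0.0321, 0.0165, 0, -1]]

```text
t: 15.18
tcp_pos: [0.5702, -0.0497, 0.4284]
tool_rot: [0.749, 0.663, -0.002, 0.002]
force: [0.3, 0.7, -2.2]
finger_gap: 0.341
gripper_force: 49.8
```

servo_tool:
  rows:
    - [[0, 0, 0, 0, 0, 0, -1], [0, 0, 0, 0, 0, 0, -1]]

```text
t: 15.35
tcp_pos: [0.5704, -0.05, 0.4278]
tool_rot: [0.75, 0.661, -0.003, 0.001]
force: [-0.6, 1.0, -2.5]
finger_gap: 0.34
gripper_force: 50.0
```

```bash
python3 - <<'E'
from h import *
from scipy.spatial.transform import Rotation as R
s=manip.sense();r=R.from_quat(s['tool_rot']).as_matrix();print(s['t'],s['tcp_pos'],r,s['force'],s['ft_torque'],s['finger_gap'])
print('to bar in tool',r.T@(np.array([.572,-.0477,.233])-s['tcp_pos']))
im=save('wrist','w7');save('side','s7');save('scene','c7')
# bar mask in wrist: orange
hsv=cv2.cvtColor(im,cv2.COLOR_BGR2HSV)
for n in ('side','scene'):
    i=cv2.imread('pics/s7.png' if n=='side' else 'pics/c7.png');h=cv2.cvtColor(i,cv2.COLOR_BGR2HSV)
    m=((h[:,:,0]<15)&(h[:,:,1]>120)&(h[:,:,2]>120)).astype(np.uint8);m[:120]=0
    print(n,[tuple(c) for c in cv2.connectedComponentsWithStats(m)[2].tolist() if c[4]>150])
E
```

```text
15.35 [ 0.5704 -0.05    0.4278] [[ 0.1256  0.9921 -0.0022]
 [ 0.9921 -0.1256 -0.005 ]
 [-0.0053 -0.0016 -1.    ]] [-0.6251  0.9669 -2.495 ] [0.0428 0.088  0.0812] 0.33968721235207383
to bar in tool [0.0035 0.0016 0.1948]
side [(0, 0, 640, 400, 242599), (228, 120, 67, 28, 856), (533, 120, 43, 32, 682), (569, 120, 71, 52, 2956), (68, 124, 108, 84, 5233), (196, 136, 22, 25, 368), (529, 136, 30, 19, 360), (227, 142, 39, 26, 481), (289, 172, 50, 80, 1292), (0, 230, 18, 33, 202)]
scene [(0, 0, 640, 400, 244203), (47, 120, 27, 20, 289), (63, 120, 29, 28, 304), (70, 120, 36, 56, 1017), (77, 120, 46, 73, 1611), (120, 120, 19, 58, 573), (119, 120, 140, 115, 6193), (540, 120, 31, 14, 230), (80, 208, 21, 29, 292), (105, 209, 22, 13, 169), (67, 211, 16, 17, 179), (51, 226, 13, 25, 204), (179, 254, 17, 27, 162)]
```

servo_tool:
  rows:
    - [[0, 0, 0, 0.003, 0.0015, 0.015, -1], [0, 0, 0, 0, 0, 0.025, -1], [0, 0, 0, 0, 0, 0.028, -1], [0, 0, 0, 0, 0, 0.028, -1], [0, 0, 0, 0, 0, 0.028, -1], [0, 0, 0, 0, 0, 0.028, -1], [0, 0, 0, 0, 0, 0.02, -1], [0, 0, 0, 0, 0, 0.008, -1]]

```text
t: 16.17
tcp_pos: [0.5699, -0.0441, 0.2463]
tool_rot: [0.748, 0.663, -0.004, -0.001]
force: [-0.3, 0.2, -2.3]
finger_gap: 0.339
gripper_force: 50.1
```

servo_tool:
  rows:
    - [[0, 0, 0, 0, 0, 0, -1], [0, 0, 0, 0, 0, 0.002, -1], [0, 0, 0, 0, 0, 0.002, -1], [0, 0, 0, 0, 0, 0, -1]]

```text
t: 16.5
tcp_pos: [0.5731, -0.0463, 0.2467]
tool_rot: [0.749, 0.662, -0.001, 0.003]
force: [-0.0, 0.6, -1.7]
finger_gap: 0.345
gripper_force: 50.0
```

servo_tool:
  rows:
    - [[0, 0, 0, 0, 0, 0.002, -1], [0, 0, 0, 0, 0, 0.002, -1], [0, 0, 0, 0, 0, 0.002, -1], [0, 0, 0, 0, 0, 0, -1]]

```text
t: 16.83
tcp_pos: [0.5721, -0.0464, 0.2391]
tool_rot: [0.749, 0.662, -0.002, 0.002]
force: [0.1, 0.3, -2.2]
finger_gap: 0.337
gripper_force: 50.0
```

servo_tool:
  rows:
    - [[0, 0, 0, 0, 0, 0.002, -1], [0, 0, 0, 0, 0, 0, -1]]

```text
t: 17.0
tcp_pos: [0.5721, -0.0465, 0.237]
tool_rot: [0.749, 0.662, -0.002, 0.002]
force: [-0.6, -0.5, -2.0]
finger_gap: 0.336
gripper_force: 50.0
```

servo_tool:
  rows:
    - [[0, 0, 0, 0, 0, 0.0015, -1], [0, 0, 0, 0, 0, 0.001, -1], [0, 0, 0, 0, 0, 0, -1]]

```text
t: 17.25
tcp_pos: [0.5722, -0.0464, 0.2346]
tool_rot: [0.749, 0.662, -0.002, 0.002]
force: [-0.6, -0.2, -3.0]
finger_gap: 0.335
gripper_force: 50.1
```

servo_tool:
  rows:
    - [[0, 0, 0, 0, 0, 0.001, -1], [0, 0, 0, 0, 0, 0, -1]]

```text
t: 17.42
tcp_pos: [0.5722, -0.0464, 0.2337]
tool_rot: [0.749, 0.662, -0.002, 0.002]
force: [0.6, 0.1, -2.5]
finger_gap: 0.339
gripper_force: 50.1
```

servo_tool:
  rows:
    - [[0, 0, 0, 0, 0, 0.001, -1], [0, 0, 0, 0, 0, 0.001, -1], [0, 0, 0, 0, 0, 0, -1]]

```text
t: 17.67
tcp_pos: [0.5724, -0.0465, 0.2319]
tool_rot: [0.749, 0.662, -0.002, 0.002]
force: [-0.4, 0.2, -2.5]
finger_gap: 0.338
gripper_force: 50.1
```

```bash
python3 - <<'E'
from h import *
s=manip.sense();print(s['tcp_pos'],s['force'],s['ft_torque'])
E
```

```text
[ 0.5724 -0.0465  0.2319] [-0.3779  0.1633 -2.474 ] [0.065  0.0149 0.0249]
```

servo_tool:
  rows:
    - [[0, 0, 0, 0, 0, 0.001, -1], [0, 0, 0, 0, 0, 0.001, -1], [0, 0, 0, 0, 0, 0, -1]]

```text
t: 17.92
tcp_pos: [0.5725, -0.0465, 0.2318]
tool_rot: [0.749, 0.662, -0.002, 0.003]
force: [-2.5, -0.1, 8.1]
finger_gap: 0.341
gripper_force: 55.5
```

servo_tool:
  rows:
    - [[0, 0, 0, 0, 0, 0.001, -1], [0, 0, 0, 0, 0, 0, -1]]

```text
t: 18.08
tcp_pos: [0.5725, -0.0465, 0.2317]
tool_rot: [0.749, 0.662, -0.001, 0.003]
force: [-4.3, 0.4, 12.4]
finger_gap: 0.343
gripper_force: 58.2
```

servo_tool:
  rows:
    - [[0, 0, 0, 0, 0, -0.002, -1], [0, 0, 0, 0, 0, 0, -0.2], [0, 0, 0, 0, 0, 0, 0], [0, 0, 0, 0, 0, 0, 0.2], [0, 0, 0, 0, 0, 0, 0.4], [0, 0, 0, 0, 0, 0, 0.4], [0, 0, 0, 0, 0, 0, 0.4], [0, 0, 0, 0, 0, 0, 0.4]]

```text
t: 18.75
tcp_pos: [0.5723, -0.0465, 0.2307]
tool_rot: [0.749, 0.662, -0.002, 0.002]
force: [0.3, 1.0, -0.0]
finger_gap: 0.698
gripper_force: 0.0
```

```bash
python3 - <<'E'
from h import *
s=manip.sense();print(s['t'],s['tcp_pos'],s['force'],s['finger_gap'],s['gripper_force'])
E
```

```text
18.75 [ 0.5723 -0.0465  0.2307] [ 0.3341  1.0407 -0.0109] 0.6976742127651024 0.0
```

servo_tool:
  rows:
    - [[0, 0, 0, 0, 0, -0.01, 0.4], [0, 0, 0, 0, 0, -0.015, 0.4], [0, 0, 0, 0, 0, -0.02, 0.6], [0, 0, 0, 0, 0, -0.025, 1], [0, 0, 0, 0, 0, -0.025, 1], [0, 0, 0, 0, 0, -0.025, 1], [0, 0, 0, 0, 0, -0.02, 1], [0, 0, 0, 0, 0, 0, 1]]

```text
t: 19.42
tcp_pos: [0.5746, -0.0462, 0.3768]
tool_rot: [0.749, 0.662, 0.001, 0.007]
force: [0.4, -0.3, 0.9]
finger_gap: 0.998
gripper_force: 0.0
```

servo_tool:
  rows:
    - [[0, 0, 0, 0, 0, 0, 1], [0, 0, 0, 0, 0, 0, 1], [0, 0, 0, 0, 0, 0, 1], [0, 0, 0, 0, 0, 0, 1], [0, 0, 0, 0, 0, 0, 1], [0, 0, 0, 0, 0, 0, 1], [0, 0, 0, 0, 0, 0, 1], [0, 0, 0, 0, 0, 0, 1]]

```text
t: 20.08
tcp_pos: [0.5723, -0.0457, 0.3706]
tool_rot: [0.749, 0.662, -0.002, 0.002]
force: [-0.7, -0.6, -0.0]
finger_gap: 0.997
gripper_force: 0.0
```

```bash
python3 - <<'E'
from h import *
s=manip.sense();print(s['t'],s['tcp_pos'],s['force'],s['finger_gap'])
w=save('wrist','w8');a=save('side','s8');b=save('scene','c8')
K=np.array(manip.camera_info('wrist')['K']);T=np.array(manip.camera_info('wrist')['camera_from_world'])
def proj(n,X):
    c=manip.camera_info(n);K=np.array(c['K']);T=np.array(c['camera_from_world']);v=T[:3,:3]@X+T[:3,3]
    if n=='wrist':
        th=np.arctan2(np.hypot(*v[:2]),v[2]);return K[:2,2]+K[0,0]*th*v[:2]/np.hypot(*v[:2])
    return K[:2,2]+K[0,0]*v[:2]/v[2]
c0=np.array([.572,-.0475]);psi=np.radians(-7);ex=np.array([np.cos(psi),np.sin(psi)]);ey=np.array([-ex[1],ex[0]])
# class map in bar frame at z: rows = y' (+80..-80), cols = x' (-84..84); #=dark, o=orange, .=other
def cls(n,im,X):
    u,v=np.round(proj(n,X)).astype(int)
    if not(0<=u<640 and 0<=v<400): return ' '
    h,s_,val=cv2.cvtColor(im[v:v+1,u:u+1],cv2.COLOR_BGR2HSV)[0,0]
    return 'o' if s_>90 and val>100 else '#' if val<110 and s_<70 else '+' if s_<60 else '.'
print('wrist plane z=.233')
for y in range(90,-91,-10): print('%4d '%y,''.join(cls('wrist',w,np.r_[c0+ex*x*.001+ey*y*.001,.233]) for x in range(-84,85,4)))
# side camera: vertical plane through the near cups' outer face (y'=-94), and difference from empty stand s4
d=np.abs(a.astype(int)-cv2.imread('pics/s4.png').astype(int)).sum(2)>60
print('side diff plane y=-94')
for z in range(245,20,-12): print('%4d '%z,''.join('#' if d[tuple(np.round(proj('side',np.r_[c0+ex*x*.001-ey*.094,z*.001])).astype(int)[::-1])] else '.' for x in range(-84,85,4)))
E
```

```text
20.0833 [ 0.5723 -0.0457  0.3706] [-0.7107 -0.5593 -0.0222] 0.9967523280262245
wrist plane z=.233
  90  ooooooooooooooooo#+#####++#oooooooooooo++++
  80  oooooooooo.oooooo#########....ooooooooooooo
  70  ooooooooooo.++++++#######++++++..oooooooooo
  60  ooooooooooo.++++++++++++#++++++.oooooooooo+
  50  oooooooooooo+++ooo+++++++ooo+++.ooooo.oooo+
  40  ooooooooooo++++ooo+++++++ooo+++oooooooooooo
  30  oooooooooooo+++ooo.++++++ooo+++.ooooooooooo
  20  oooooooooooooooooo+#####.oooooooooooooooooo
  10  oooooooooooooooooo+.####.+ooooooooooooooooo
   0  oo..oooooooooooooo+.#####.ooooooooooooooooo
 -10  ooooooooooooooooo.+.##.#.#ooooooooooooooooo
 -20  ooooooooooooooooo.+######.o.oooooooo.oooooo
 -30  ooooooooooooooooo#+......#ooooooooooooooooo
 -40  oooooooooooooooooo+.....#..ooooooooooooo.oo
 -50  ooooooooooooooooooo...#..ooooooooooooooo.oo
 -60  +.ooooooooooooooooooooo..oooooooooooooooooo
 -70  ++++#oooooooooooooooooo.o..oooooooooooooooo
 -80  ...+###oooooooooooooooo.ooooooooooooooooooo
 -90  ####.#.###oooooooooooooooooooooooooo.oooooo
side diff plane y=-94
 245  .##.....################
[... 219 characters left out ...]

 185  ##......#################..................
 173  #.....##########..#######..................
 161  ####.####.........#######..................
 149  #####...........############...............
 137  ...............##############..............
 125  ..............###############..............
 113  ...............##############..............
 101  ...............##############..............
  89  ..............###############..............
  77  ...............##############..............
  65  ........................#..................
  53  ...........................................
  41  ...........................................
  29  ...........................................
```

```bash
python3 -c "
from station import manip
print(manip.sign_off())"
```

```text
the job is handed in; nothing more can be done
None
```

The upright is seated flush on its pegs, and the headphones hang squarely over the middle of the bar with one ear cup on each side. The job was handed in at about 20 s with the gripper open and clear of everything. I had no picture views left, so I checked the final hang from image measurements rather than by eye.

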